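Unlock the capsule box

ROBOT

A 6-joint arm with a two-finger parallel gripper is mounted at the origin on a cart in front of the work surface, level with it; the furniture and walls round the work are solid. World frame = base frame: x ahead of the robot, y to its left, z up, the work surface at z = 0. Lengths are in m, angles in rad, forces in N, time in s.
With the tool pointing down it reaches from about 0.3 to 0.75 m from the base axis. Payload 8.5 kg.
Tool frame: the origin (TCP) lies midway between the tips of the shut fingers; the grasp point (between the pads) lies 19 mm behind it; z points along the fingers, y is the line along which they close (so a half turn about z gives the same grasp; the last joint's range is limited). The gripper opens to 88 mm and grips with 3 to 60 N. Pads are 18 mm wide; open, the fingers measure 123 mm over their backs; the gripper's body (75 mm by 187 mm) begins 45 mm behind the grasp point.
Start: joints at [-1.44, 0.381, 1.297, -0, 1.464, -0.215], TCP at [0.186, -0.517, 0.239] pointing down, gripper open.
Joint ranges: [-3.11, 3.11], [-0.89, 2.33], [0.22, 2.48], [-1.42, 4.56], [0.17, 2.85], [-2.88, 2.88]. Speed limits (rad/s): [2.39, 2.39, 3.14, 3.14, 3.14, 3.14].

INTERFACE

Orientations are given as a unit quaternion [w, x, y, z].
In Python, from station import read_state, read_camera, calibration, sign_off, recognise, masks_of, tip_of gives the robot as it stands.
- The arm moves only by the tool jog_arm, never from a script. Its argument "rows" is a list of rows, each a list of 3 entries, a list of its own where there are three numbers: the finger opening in m, from 0 to 0.0881, then the shift along the tool's x, y, z in m, then the turn about the tool's z in degrees. In form: [[grip, [dx, dy, dz], twist], ...]. A call has 1 to 20 rows; each row shifts and turns the commanded pose from where the row before left it, along the tool's axes as they then stand; what a row does not reach is not made up. A row lasts 1/8 s, in which the tool goes at most 62.5 mm and 10.7 degrees, less where a joint would pass 70% of its speed; a pose out of reach is approached as far as the arm can. A call is refused whole if a number of a shift passes 0.0625 or a number of a turn 10.7, either way. A call with a gripper value outside its range is refused whole. The fingers move at their own pace and stop on an object; "force" is the grip in N (left out, the last holds). Time passes only in rows, so rows that do not move let the fingers close. It gives the time, the measured TCP pose, the force, the opening and the grip force at its end, in the units of the state.
- read_state(): the state, without advancing time (a new reading comes with each control period).
- read_camera(name): name is "scene" or "top" or "wrist"; returns the picture (400x640x3 uint8, blue, green, red); there is no depth.
- calibration(name): a dict with "mtx" (3x3 intrinsics, pixels), "k1" (the pictures are not rectified: a ray, as slopes to the right and down, at radius r is drawn at 1 + k1 r^2 times it, then the intrinsics apply), "extrinsics" (4x4, takes a point from camera to world coordinates). Camera axes: x right, y down, z forward; pixel columns grow to the right and rows downward; lengths in m; the calibration is good to about 2 mm. A picture is of the moment at which its call begins: read the wrist's pose just before it. calibration takes no time and is no camera call; for the wrist camera it gives the pose at the moment of the call.
- sign_off(): hands the job in; it is judged then, once.
Trained networks look in the newest picture that a camera, given by its name, has taken for a name from the list of things; names that differ only in an ending like _2 or _b are one class to them, and where a whole thing is asked for, a point or a joint stands for the part that bears it (a point fixed in the world has none). Each returns a list of dicts, best first, with "p" (0 to 1); they miss things now and then, are a little off and sometimes report something else, mostly with a low value. They report only what shows in the picture. A call takes as long as a camera call.
- recognise(thing, camera): "box" ([left, top, right, bottom] in pixels, round what is visible of it).
- masks_of(thing, camera): "pixels" (400x640 bool, what is visible of it) and "box" ([left, top, right, bottom] in pixels, round what is visible of it).
- tip_of(thing, camera): "location" ([column, row] in pixels: a listed point, or the origin of a listed thing).
The state is a dict: "time_s": time; "joint_positions": joint angles; "joint_vel": joint speeds; "joint_efforts": joint torques, N m; "tcp_pos": TCP position; "tool_rot": TCP orientation; "contact_force": force on the tool from outside, world axes, zero at the start; "wrist_torque": the same for the moment, N m; "opening": finger opening in m; "grip_force": force on a finger pad.
Only numpy, scipy, OpenCV 4.12 (cv2) and the standard library are available. Lean on these libraries where they do the work, as an engineer would, in place of code of your own. Each camera call takes 0.05 s, during which the arm holds its last target. There are 200 camera calls.

TASK

Open the locked capsule box: take the big key from its wooden stand, put it fully into the lock on top of the box and turn it clockwise until the drawer springs out. The lock is not exactly where it seems and its slot may be skewed, so feel for the way in and never force the key (never more than 30 N between it and the box). Let go of the key and leave it fully in the lock, and do not disturb the other things standing about.

Things in the scene. Friction and masses are not known exactly. Their poses are not given: they have to be found in the camera images.
- key_grip (a point): centre of the key's flat steel bow (handle), to be pinched across y: 30 mm along x, 9 mm thick along y, 32 mm high. Axes as the key's. The key stands upright in the wooden stand, bow up, its bow centre 68 mm above the worktop
- key: the same key (one rigid piece, 60 to 130 g), origin also at the bow centre. z: up along the shaft; x: the way the side bit points. Below the origin: neck 8 mm across; stop collar 21 mm across, z -28 to -24 mm; shaft 10 mm across down to -48.5; below that a pilot pin
- key_bit (a point): middle of the bit: a fin 4 mm thick (y) on the key's +x side only, reaching to 16 mm from the shaft axis, z -48.5 to -38.5 mm from the bow centre
- key_tip (a point): lower end of the key's pilot pin, 60.5 mm below the bow centre; the pin is 4.4 mm across and 12 mm long, below the bit and shaft
- key_stand: fixed wooden key stand, a block 58 x 44 x 40 mm (x -25 to +33, y +-22 mm from its origin, at the bottom under the key's axis), left or right of the box. The key hangs in its slot by the collar, about 1 mm loose, bit to the stand's +x. Lift the key straight up 35 mm or more to clear it
- box: fixed grey capsule box, 130 (x) x 150 (y) x 75 mm high, origin at the centre of its underside, z up; its front, with the drawer, faces -x. On its top lies a rigid square steel lock plate, 64 x 64 mm, 8 mm thick, its top 78 mm above the worktop, with the keyhole
- lock_mark (a point): where the lock axis ought to be: middle of the box's top, at the plate's top, axes as the box. The real axis is up to 4.5 mm off in the box's x and also in its y. Keyhole: a 12 x 12 mm square opening round the axis and, from it, a slot 5.6 mm wide running out to 17.5 mm from the axis
- lock_slot (a point): 10 mm from the mark towards the box's +x, on the plate's top: roughly the slot's middle. The slot (with the square) is really turned up to 0.5 rad either way about the axis; offset and turn are not measured and must be felt or seen. The bit passes only through the slot; on the plate it holds the key 20.5 mm too high
- lock_home (a point): where the bow centre is (but for the lock's offset) when the key is fully in, collar on plate: 28 mm above the plate's top. Only within 2 mm of this height can the key turn. Clockwise from above: free for about 0.2 rad, then drag of about 0.06 N m; the bolt frees the drawer after 0.9 to 1.35 rad in all; hard stop near 1.45 rad
- drawer (a joint): how far the box's low front drawer stands out (m): 0 pushed right in, up to 0.010 while locked (the bolt has play), 0.05 fully out towards the box's -x. A spring of about 5 N throws it out by itself as soon as the bolt is drawn
- drawer_front (a point): middle of the drawer's front face, 23 mm above the worktop; the front is 136 x 38 mm with a small bar handle
- honey_jar: bystander: glass honey jar 64 mm wide, 96 mm high, origin under its centre; it stands on the other side of the box from the key stand
- keyring: bystander: flat bunch of small keys with a fob, 101 x 122 x 8 mm, not the key for this lock
- lemon: bystander: lemon 67 x 54 x 54 mm, origin underneath
- salt_shaker: bystander: salt shaker 44 mm wide, 90 mm high, behind the box, origin underneath
- spice_jar: bystander: spice jar 45 mm wide, 106 mm high, behind the box, origin underneath

How it is judged:
By the outcome, as a careful person would: the job done as asked, in the order asked, and still so for the second after the job is handed in, with the robot touching nothing.
It also fails if it takes over 72 s, if anything falls off the work surface, if the arm or the gripper's body presses on something with over 40 N, if the wrist force passes 120 N, or if a joint passes its speed limit or range.

## Working session

There is one attempt and no reset: what is moved stays moved. The work goes in short steps, Python scripts to look and compute and a tool call to move; the robot and the scene stay as the last step left them, time stands still between calls to the robot, and variables do not carry over. Pictures are saved under pics/ and viewed, at most 10 in all, crops included, and the job is handed in when it is done.

Besides the shell and the picture viewer there is one more tool, called by a JSON object that holds its "fn" and its "kwargs", one argument or row to a line. jog_arm: Moves the arm, as the interface text tells. Its arguments: {"type":"object","properties":{"rows":{"type":"array"},"force":{"type":"number"}},"required":["rows"]}

```bash
mkdir -p pics
cat > h.py <<'E'
import numpy as np, cv2
from station import *
from scipy.spatial.transform import Rotation as R
def ray(cam,px,cal=None):
    c=cal or calibration(cam); K=np.array(c["mtx"]); k=c["k1"]; E=np.array(c["extrinsics"])
    d=np.array([(px[0]-K[0,2])/K[0,0],(px[1]-K[1,2])/K[1,1]]); u=d.copy()
    for _ in range(30): u=d/(1+k*(u@u))
    return E[:3,3],E[:3,:3]@np.array([u[0],u[1],1])
def at_z(cam,px,z,cal=None):
    o,d=ray(cam,px,cal); return o+d*(z-o[2])/d[2]
def proj(cam,P,cal=None):
    c=cal or calibration(cam); K=np.array(c["mtx"]); E=np.array(c["extrinsics"])
    p=E[:3,:3].T@(np.array(P)-E[:3,3]); u=p[:2]/p[2]; u=u*(1+c["k1"]*(u@u))
    return np.array([K[0,0]*u[0]+K[0,2],K[1,1]*u[1]+K[1,2]])
E
python3 - <<'E'
from h import *
s=read_state(); print(s)
for c in("scene","top"):
    cv2.imwrite(f"pics/{c}0.png",read_camera(c)); cal=calibration(c); print(c,np.round(cal["extrinsics"],3).tolist(),cal["mtx"],cal["k1"])
    for t,z in(("key_grip",.068),("key_stand",0),("lock_mark",.078),("lock_slot",.078),("box",0),("drawer_front",.023),("honey_jar",0),("key_bit",.025)):
        for r in tip_of(t,c)[:2]: print(t,round(r["p"],2),np.round(r["location"],1),np.round(at_z(c,r["location"],z),4))
E
```

```text
{'time_s': 0.0, 'joint_positions': array([-1.44033628e+00,  3.81166696e-01,  1.29826621e+00, -2.09485040e-05,
        1.46358043e+00, -2.15327657e-01]), 'joint_vel': array([ 0.00010968, -0.00066961,  0.00025691,  0.00135729, -0.00125659,
       -0.0010831 ]), 'joint_efforts': array([-3.18611937e-04, -4.37929058e+01, -2.24559599e+01,  7.13074836e-02,
        3.51875403e-02, -1.23045984e-04]), 'tcp_pos': array([ 0.18635643, -0.51716393,  0.23815166]), 'tool_rot': array([-7.10147194e-04,  9.85090610e-01,  1.72034840e-01,  1.97296570e-05]), 'contact_force': array([ 0.55568251, -0.02886669, -0.13337473]), 'wrist_torque': array([ 0.04864398,  0.01497303, -0.00253651]), 'grip_force': 0.0, 'opening': 0.0878038768046711}
scene [[-0.909, -0.196, 0.368, 0.054], [-0.417, 0.451, -0.789, 1.028], [-0.011, -0.871, -0.492, 0.759], [0.0, 0.0, 0.0, 1.0]] [[483.67925394   0.         323.99136505]
 [  0.         483.67925394 188.4079506 ]
 [  0.           0.           1.        ]] 0.002800113001138317
key_grip 0.62 [393.8 171.9] [ 0.4166 -0.2586  0.068 ]
lock_mark 0.88 [353.4 198.6] [ 0.4651 -0.0436  0.0
[... 599 characters left out ...]
  0.         369.51139009 202.66980591]
 [  0.           0.           1.        ]] -0.004252865309201831
key_grip 0.6 [433.5 267.5] [ 0.4074 -0.2724  0.068 ]
key_stand 0.86 [428.9 265.2] [ 0.4149 -0.2816  0.    ]
key_stand 0.61 [436.4 262.7] [ 0.4203 -0.3008  0.    ]
lock_mark 0.85 [328.5 242.3] [ 0.4735 -0.0332  0.078 ]
lock_slot 0.68 [327.6 237.2] [ 0.4854 -0.0316  0.078 ]
box 0.61 [327.1 241.5] [ 0.4834 -0.0311  0.    ]
drawer_front 0.63 [433.3 266.2] [ 0.4115 -0.2855  0.023 ]
drawer_front 0.47 [337.8 271. ] [ 0.4088 -0.0538  0.023 ]
honey_jar 0.59 [221.5 278.2] [0.4025 0.2337 0.    ]
key_bit 0.42 [431.3 263.5] [ 0.418  -0.2807  0.025 ]
key_bit 0.31 [434.  267.6] [ 0.408  -0.2862  0.025 ]
```

Run:
```python
import cv2
a=cv2.imread("pics/top0.png"); cv2.imwrite("pics/top1.png",cv2.resize(a[190:330,200:480],(800,400),interpolation=cv2.INTER_CUBIC))
a=cv2.imread("pics/scene0.png"); cv2.imwrite("pics/sc1.png",cv2.resize(a[120:340,240:500],None,fx=2.7,fy=2.7,interpolation=cv2.INTER_CUBIC))
```

```text
(no output)
```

View pics/top1.png

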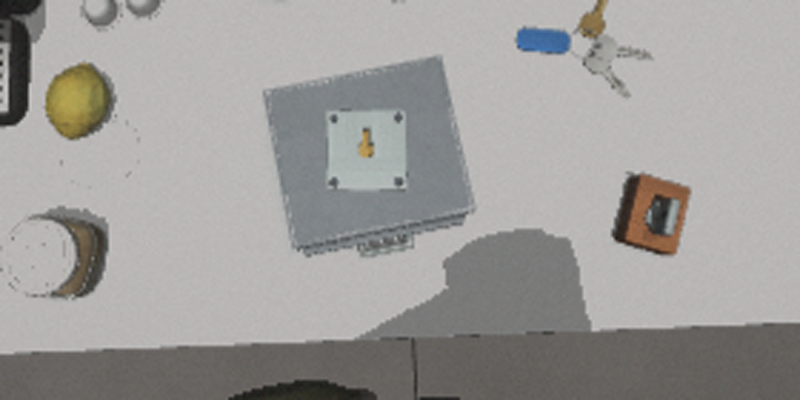

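View pics/sc1.png

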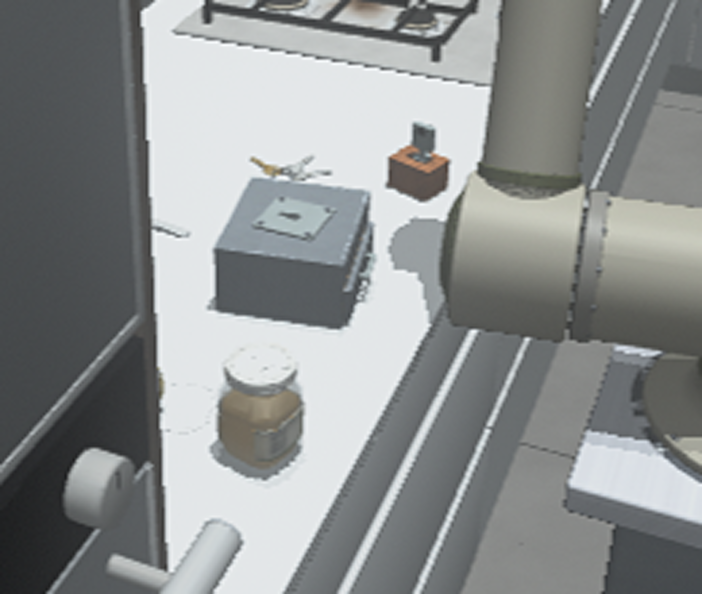

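The box is turned about +12°, and its lock plate is skewed relative to it, with the keyhole at about (328,241). The stand, with the key's bow upright in it, is at about (431,265) and turned the other way. Next I'll check the wrist camera geometry.

Run:
```python
from h import *
s=read_state(); c=calibration("wrist"); E=np.array(c["extrinsics"]); q=s["tool_rot"]; Rt=R.from_quat(np.roll(q,-1)).as_matrix()
print(np.round(Rt,3)); print("cam in tool",np.round(Rt.T@(E[:3,3]-s["tcp_pos"]),3),np.round(Rt.T@E[:3,:3],3),c["mtx"][0])
for t in("key_stand","box"):
    read_camera("top"); m=masks_of(t,"top")
    for r in m[:2]:
        ct=max(cv2.findContours(r["pixels"].astype(np.uint8),0,2)[0],key=cv2.contourArea)
        P=np.array([at_z("top",p[0],.04 if t=="key_stand" else .075)[:2] for p in ct],np.float32)
        print(t,round(r["p"],2),cv2.minAreaRect(P))
```

```text
[[ 0.941  0.339  0.   ]
 [ 0.339 -0.941  0.   ]
 [ 0.    -0.    -1.   ]]
cam in tool [ 0.069  0.    -0.146] [[ 0.001 -0.962 -0.271]
 [ 1.     0.     0.001]
 [-0.001 -0.271  0.962]] [358.36867319   0.         319.04032705]
key_stand 0.57 ((0.4161358177661896, -0.26684463024139404), (0.05086512863636017, 0.05970315635204315), 72.36128997802734)
box 0.78 ((0.4660797119140625, -0.034475721418857574), (0.1510486602783203, 0.1537618786096573), 9.603374481201172)
```

{"fn": "jog_arm", "kwargs": {
  "rows": [
    [0.088,[0.0366,-0.019,0],0],
    [0.088,[0.0366,-0.019,0],0],
    [0.088,[0.0366,-0.019,0],0],
    [0.088,[0.0366,-0.019,0],0],
    [0.088,[0.0366,-0.019,0],0],
    [0.088,[0.0366,-0.019,0],0],
    [0.088,[0.0366,-0.019,0],0],
    [0.088,[0.0366,-0.019,0],0],
    [0.088,[0,0,0],9.5],
    [0.088,[0,0,0],9.5],
    [0.088,[0,0,0],9.5],
    [0.088,[0,0,0],9.5],
    [0.088,[0,0,0],0]
  ]
}}

```text
time_s: 2.72
tcp_pos: [0.4104, -0.2752, 0.2388]
tool_rot: [0.0, 0.988, -0.157, 0.0]
contact_force: [0.3, 0.2, -0.3]
opening: 0.088
grip_force: 0.0
```

```bash
cat >> h.py <<'E'
def tool():
    s=read_state(); Rt=R.from_quat(np.roll(s["tool_rot"],-1)).as_matrix()
    print("t",round(s["time_s"],2),"tcp",np.round(s["tcp_pos"],4),"yaw",round(np.degrees(np.arctan2(Rt[1,0],Rt[0,0])),2),"tilt",np.round(Rt[:2,2],4),"F",np.round(s["contact_force"],2),"T",np.round(s["wrist_torque"],3),"op",round(s["opening"],4),"g",round(s["grip_force"],1))
    return s,Rt
E
python3 - <<'E'
from h import *
tool(); cal=calibration("wrist"); im=read_camera("wrist"); cv2.imwrite("pics/w1.png",im)
for t,z in(("key_grip",.068),("key_stand",0),("key_bit",.025)):
    for r in tip_of(t,"wrist")[:1]: print(t,round(r["p"],2),np.round(r["location"],1),np.round(at_z("wrist",r["location"],z),4))
for t,z in(("key_stand",.04),("key_grip",.084)):
  for r in masks_of(t,"wrist")[:1]:
    ct=max(cv2.findContours(r["pixels"].astype(np.uint8),0,2)[0],key=cv2.contourArea)
    P=np.array([at_z("wrist",p[0],z)[:2] for p in ct],np.float32); print(t,r["p"],r["box"],cv2.minAreaRect(P))
E
```

```text
t 2.73 tcp [ 0.4104 -0.2752  0.2388] yaw -18.1 tilt [ 0.0001 -0.    ] F [ 0.32  0.18 -0.32] T [ 0.051  0.009 -0.024] op 0.088 g 0.0
key_grip 0.75 [314. 184.] [ 0.4121 -0.2719  0.068 ]
key_stand 0.65 [318.5 171.1] [ 0.4106 -0.2756  0.    ]
key_bit 0.83 [316.3 165. ] [ 0.4214 -0.2768  0.025 ]
key_stand 0.59 [295.1, 140.2, 339.5, 204.7] ((0.4163922071456909, -0.27684006094932556), (0.044494420289993286, 0.06174149736762047), 70.92328643798828)
key_grip 0.72 [306.9, 160.4, 330.2, 201.3] ((0.41645658016204834, -0.276888370513916), (0.017400335520505905, 0.035702433437108994), 87.85298156738281)
```

View pics/w1.png

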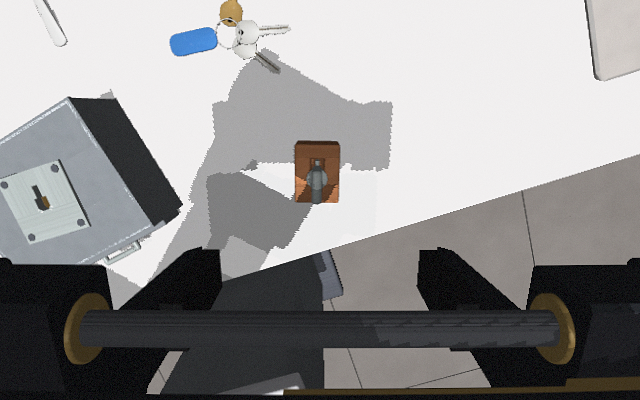

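The stand sits square to the tool at (317,172), with the bow's end at about (317,178). The keyhole is at (42,198) on the plate, at lower left. Descending to grasp.

{"fn": "jog_arm", "kwargs": {
  "rows": [
    [0.04,[0.0015,-0.0007,0.045],0],
    [0.04,[0,0,0.045],0],
    [0.04,[0,0,0.045],0],
    [0.04,[0,0,0.035],0],
    [0.04,[0,0,0.0195],0],
    [0.04,[0,0,0],0]
  ]
}}

```text
time_s: 3.78
tcp_pos: [0.4116, -0.2746, 0.0483]
tool_rot: [-0.001, 0.987, -0.158, -0.001]
contact_force: [-0.3, 0.8, 1.0]
opening: 0.0399
grip_force: 0.0
```

Run:
```python
from h import *
tool(); im=read_camera("wrist"); cv2.imwrite("pics/w2.png",im)
```

```text
t 3.77 tcp [ 0.4116 -0.2746  0.0483] yaw -18.15 tilt [-0.0018  0.002 ] F [-0.28  0.84  0.96] T [ 0.096 -0.006 -0.011] op 0.0399 g 0.0
```

View pics/w2.png

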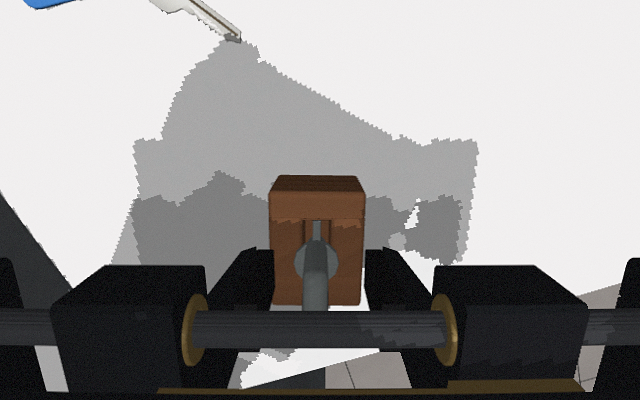

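The fingers straddle the bow: they are at columns 271 and 366, and the bow is at about 315. The stand lines up with the tool. Closing and lifting.

{"fn": "jog_arm", "kwargs": {
  "rows": [
    [0.02,[0,0,0],0],
    [0.004,[0,0,0],0],
    [0.004,[0,0,0],0],
    [0.004,[0,0,0],0],
    [0.004,[0,0,0],0]
  ],
  "force": 40
}}

```text
time_s: 4.45
tcp_pos: [0.4122, -0.275, 0.0496]
tool_rot: [0.0, 0.987, -0.158, 0.0]
contact_force: [0.6, 2.6, 5.7]
opening: 0.0084
grip_force: 40.0
```

Run:
```python
from h import *
tool()
```

```text
t 4.45 tcp [ 0.4122 -0.275   0.0496] yaw -18.19 tilt [ 0.0005 -0.0003] F [0.6  2.61 5.75] T [0.377 0.004 0.011] op 0.0084 g 40.0
```

{"fn": "jog_arm", "kwargs": {
  "rows": [
    [0.004,[0,0,-0.01],0],
    [0.004,[0,0,-0.02],0],
    [0.004,[0,0,-0.03],0],
    [0.004,[0,0,-0.045],0],
    [0.004,[0,0,-0.045],0],
    [0.004,[0,0,0],9],
    [0.004,[0,0,0],-9],
    [0.004,[0,0,0],-9],
    [0.004,[0,0,0],-9],
    [0.004,[0,-0.03,0],0],
    [0.004,[0,-0.04,0],0],
    [0.004,[0,-0.04,0],0],
    [0.004,[0,-0.04,0],0],
    [0.004,[0,-0.04,0],0],
    [0.004,[0,-0.03,0],0],
    [0.004,[0,-0.02,0],0],
    [0.004,[0,0,0],0]
  ]
}}

```text
time_s: 6.58
tcp_pos: [0.4125, -0.0342, 0.1996]
tool_rot: [0.0, 1.0, -0.001, 0.0]
contact_force: [1.2, 0.2, -1.9]
opening: 0.0088
grip_force: 40.0
```

Run:
```python
from h import *
tool(); im=read_camera("wrist"); cv2.imwrite("pics/w3f.png",im); cv2.imwrite("pics/w3.png",cv2.resize(im[0:300,170:500],(660,600),interpolation=cv2.INTER_CUBIC))
for t,z in(("lock_mark",.078),("lock_slot",.078)):
    for r in tip_of(t,"wrist")[:1]: print(t,round(r["p"],2),np.round(r["location"],1),np.round(at_z("wrist",r["location"],z),4))
for t in("key_grip","key_bit","key_tip"):
    for r in tip_of(t,"wrist")[:1]: print(t,round(r["p"],2),np.round(r["location"],1))
```

```text
t 6.58 tcp [ 0.4125 -0.0342  0.1996] yaw -0.07 tilt [ 0.0001 -0.0002] F [ 1.16  0.19 -1.86] T [ 0.078  0.079 -0.004] op 0.0088 g 40.0
lock_mark 0.72 [322.  114.8] [ 0.4752 -0.0383  0.078 ]
lock_slot 0.77 [316.  101.2] [ 0.4847 -0.0343  0.078 ]
key_grip 0.75 [319.9 289.3]
key_bit 0.77 [317.2 230.9]
key_tip 0.91 [318.2 234.7]
```

View pics/w3.png

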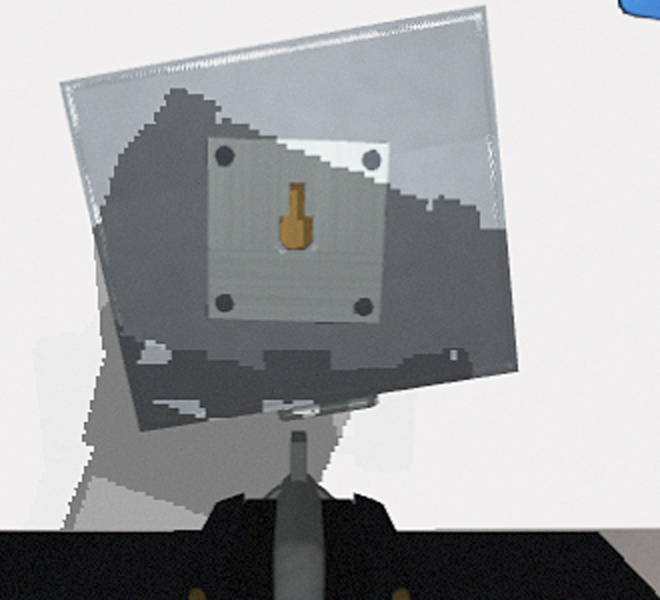

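The whole keyhole shows: square centred near full-image (318,116), slot running up to (318,92), nearly aligned with the tool. The key hangs straight, bit forward, near (319,222). I'll fit the keyhole outline.

```bash
cat > fit.py <<'E'
from h import *
from scipy.optimize import minimize
def fit(im,cal,z=.078,x0=(.474,-.037,0)):
    hsv=cv2.cvtColor(cv2.resize(im,None,fx=4,fy=4,interpolation=cv2.INTER_CUBIC),cv2.COLOR_BGR2HSV)
    m=((hsv[...,1]>90)&(hsv[...,0]<32)&(hsv[...,0]>5)).astype(np.uint8)
    c=proj("wrist",(x0[0],x0[1],z),cal)
    n,l,st,ce=cv2.connectedComponentsWithStats(m)
    i=1+np.argmin(np.hypot(*(ce[1:]/4-c).T)+1e3*(st[1:,4]<300)); m=(l==i).astype(np.uint8); print("mask",st[i],st[i]/4)
    S=np.array([(-6,-6),(6,-6),(6,-2.8),(17.5,-2.8),(17.5,2.8),(6,2.8),(6,6),(-6,6)])/1e3
    def poly(p):
        C,s=np.cos(p[2]),np.sin(p[2]); q=S@np.array([[C,s],[-s,C]])+p[:2]
        return np.array([proj("wrist",(a,b,z),cal) for a,b in q])*4+1.5
    def cost(v):
        p=(v[0]/1e3,v[1]/1e3,v[2]/20); g=np.zeros_like(m); cv2.fillPoly(g,[np.round(poly(p)*16).astype(np.int32)],1,shift=4)
        return 1-(g&m).sum()/max(1,(g|m).sum())
    v0=np.array([x0[0]*1e3,x0[1]*1e3,x0[2]*20]); best=None
    for a in(-.2,0,.2):
        r=minimize(cost,v0+[0,0,a*20],method="Nelder-Mead",options=dict(initial_simplex=v0+[0,0,a*20]+np.array([[0,0,0],[3,0,0],[0,3,0],[0,0,3]])))
        if best is None or r.fun<best.fun: best=r
    print("fit",best.x[0]/1e3,best.x[1]/1e3,"yaw deg",np.degrees(best.x[2]/20),"1-IoU",best.fun); return m
E
python3 - <<'E'
from fit import *
im=cv2.imread("pics/w3f.png"); cal=calibration("wrist"); fit(im,cal)
s,Rt=tool(); t=np.array(s["tcp_pos"])
# key expected projections, key origin at TCP-0.019z
for n,d in(("grip",(0,0,0)),("bit",(.0135,0,-.0435)),("bitend",(.016,0,-.0385)),("bitendlow",(.016,0,-.0485)),("tip",(0,0,-.0605))):
    print(n,proj("wrist",t+[0,0,.019]+np.array(d),cal))
g=im[212:240,305:335].astype(int).sum(2)//3
for r in g[::2]: print(*r)
E
```

```text
mask [1240  368   64  131 5589] [ 310.     92.     16.     32.75 1397.25]
fit 0.4742049205205021 -0.03522123568250549 yaw deg -2.481517419615572 1-IoU 0.1649484536082474
t 6.88 tcp [ 0.4128 -0.0357  0.1992] yaw -0.25 tilt [-0.0001 -0.    ] F [ 0.4   0.92 -1.23] T [-0.016  0.021 -0.013] op 0.0083 g 40.0
grip [317.71836107 286.31362848]
bit [317.85348997 219.9129157 ]
bitend [317.80146227 218.17463031]
bitendlow [317.85687339 212.26788413]
tip [318.05006471 233.61642014]
127 127 124 125 125 125 126 127 124 125 130 128 126 128 129 126 123 127 127 128 125 128 127 127 126 125 122 127 123 126
125 125 129 127 125 130 123 125 126 126 126 129 132 130 129 128 130 128 129 124 126 125 127 125 126 127 125 130 124 124
128 126 129 126 123 129 127 127 127 126 103 52 52 52 56 54 56 75 111 130 126 128 126 123 125 127 126 125 127 126
126 124 127 127 128 126 128 126 124 131 103 58 61 60 62 58 62 62 100 129 126 125 130 127 121 126 131 128 126 128
127 125 127 129 125 129 126 124 127 119 90 49 54 53 57 59 55 53 95 127 124 125 127 128 125 128 127 128 127 127
126 124 123 125 126 124 130 126 127 116 99 85 92 
[... 253 characters left out ...]
27 128 124 129 129 126 126 128 123
122 126 127 128 124 129 127 128 126 119 94 88 90 87 90 90 92 79 100 130 123 126 124 126 127 124 125 126 124 116
128 127 125 129 127 124 129 128 125 117 96 86 89 91 89 87 84 80 103 131 126 124 127 128 125 125 126 128 121 140
127 127 124 124 129 128 126 129 127 120 96 84 87 87 85 89 88 81 103 131 127 128 124 124 122 125 126 122 200 247
126 127 125 126 125 123 129 124 129 119 93 86 85 84 88 86 86 78 103 127 126 128 126 124 130 123 119 109 192 241
123 124 126 126 126 125 130 128 127 115 86 88 88 87 84 87 82 83 95 118 132 130 125 123 125 119 199 243 240 240
127 126 123 128 126 126 135 114 77 52 71 91 86 87 87 86 89 83 71 49 69 112 129 124 121 147 221 243 241 239
```

Run:
```python
from fit import *
import io,contextlib
for k in range(4):
    cal=calibration("wrist"); s,Rt=tool(); im=read_camera("wrist"); fit(im,cal)
    E=np.array(cal["extrinsics"]); print("cam in tool",np.round(Rt.T@(E[:3,3]-s["tcp_pos"]),4))
t=np.array(s["tcp_pos"])
for d in((.001,0,0),(0,0,.001),(0,-.001,0)): print(np.round([proj("wrist",t+[0,0,.019]+np.array(b)+d,cal)-proj("wrist",t+[0,0,.019]+np.array(b),cal) for b in((.016,0,-.0435),(0,0,-.0605),(0,0,0))],2).tolist())
```

```text
t 6.88 tcp [ 0.4128 -0.0357  0.1992] yaw -0.25 tilt [-0.0001 -0.    ] F [ 0.4   0.92 -1.23] T [-0.016  0.021 -0.013] op 0.0083 g 40.0
mask [1232  370   64  130 5584] [ 308.    92.5   16.    32.5 1396. ]
fit 0.47393977889453787 -0.034041583460937934 yaw deg -0.038473126314137525 1-IoU 0.16472172351885095
cam in tool [ 0.0687  0.0004 -0.1464]
t 6.92 tcp [ 0.4128 -0.0356  0.1992] yaw -0.25 tilt [-0.0001 -0.    ] F [ 1.11 -0.53 -0.43] T [ 0.018 -0.089  0.   ] op 0.0087 g 40.0
mask [1232  370   64  130 5591] [ 308.     92.5    16.     32.5  1397.75]
fit 0.47391545972989835 -0.03373445686710704 yaw deg -1.7515411019770604 1-IoU 0.16364996260284215
cam in tool [ 0.0687  0.0004 -0.1464]
t 6.97 tcp [ 0.4128 -0.0354  0.1992] yaw -0.23 tilt [-0.0001 -0.    ] F [ 0.91  0.92 -0.56] T [0.031 0.026 0.051] op 0.0084 g 40.0
mask [1232  370   64  130 5588] [ 308.    92.5   16.    32.5 1397. ]
fit 0.47406264059503006 -0.033950119739776144 yaw deg -0.19193998151424438 1-IoU 0.16597014925373132
cam in tool [ 0.0687  0.0005 -0.1464]
t 7.03 tcp [ 0.4128 -0.0353  0.1992] yaw -0.22 tilt [-0.0002  0.    ] F [-0.01  0.77 -1.66] T [0.034 0.018 0.015] op 0.0086 g 40.0
mask [1234  370   63  130 5572] [ 308.5    92.5    15.75   32.5  1393.  ]
fit 0.47405418936525656 -0.03405717063599751 yaw deg 0.06226439905906239 1-IoU 0.16947384110895813
cam in tool [ 0.0687  0.0005 -0.1465]
[[-0.01, -1.92], [-0.01, -1.69], [-0.01, -2.28]]
[[-0.01, 0.59], [-0.0, 0.62], [-0.01, 1.24]]
[[2.0, -0.01], [1.8, -0.01], [2.53, -0.01]]
```

```bash
cat > sl.py <<'E'
from fit import *
def slices(im,cal,x0=(.474,-.034,0)):
    m=fit(im,cal,x0=x0); ys,xs=np.nonzero(m)
    P=np.array([at_z("wrist",((x-1.5)/4,(y-1.5)/4),.078,cal)[:2] for x,y in zip(xs,ys)])*1e3
    b=np.floor(P[:,0]/2)*2
    for v in np.unique(b):
        y=P[b==v,1]; print(v+1,"y mid",round((y.min()+y.max())/2,2),"w",round(np.ptp(y),2),len(y))
    print("x",P[:,0].min(),P[:,0].max())
E
python3 - <<'E'
from sl import *
cal=calibration("wrist"); tool(); im=read_camera("wrist"); slices(im,cal)
print(np.round(np.array(read_state()["tcp_pos"]),4))
E
```

```text
t 7.08 tcp [ 0.4128 -0.0353  0.1992] yaw -0.22 tilt [-0.0001 -0.    ] F [ 0.2   0.1  -1.99] T [ 0.01  -0.041  0.009] op 0.0087 g 40.0
mask [1234  370   63  130 5559] [ 308.5    92.5    15.75   32.5  1389.75]
fit 0.47421341323122523 -0.033973902732000114 yaw deg -1.776518669469868 1-IoU 0.16980286738351258
469.0 y mid -33.73 w 9.11 399
471.0 y mid -33.64 w 11.1 653
473.0 y mid -33.74 w 11.27 726
475.0 y mid -33.75 w 11.25 712
477.0 y mid -33.85 w 11.05 682
479.0 y mid -33.86 w 11.03 675
481.0 y mid -33.96 w 5.05 301
483.0 y mid -33.98 w 4.69 324
485.0 y mid -34.08 w 4.86 307
487.0 y mid -34.09 w 4.85 336
489.0 y mid -34.19 w 4.66 292
491.0 y mid -34.28 w 4.47 152
x 468.3021754166334 490.872322251345
[ 0.4128 -0.0352  0.1992]
```

{"fn": "jog_arm", "kwargs": {
  "rows": [
    [0.004,[0.031,-0.0011,0],0],
    [0.004,[0.0313,-0.0011,0],0],
    [0.004,[0,0,0.03],1.5],
    [0.004,[0,0,0.03],0],
    [0.004,[0,0,0.009],0],
    [0.004,[0,0,0],0],
    [0.004,[0,0,0],0],
    [0.004,[0,0,0],0]
  ]
}}

```text
time_s: 8.12
tcp_pos: [0.4755, -0.0331, 0.1311]
tool_rot: [0.0, 1.0, -0.015, 0.001]
contact_force: [-0.5, -0.7, -1.1]
opening: 0.0085
grip_force: 40.0
```

Run:
```python
from h import *
tool(); im=read_camera("wrist"); cv2.imwrite("pics/w4f.png",im); cv2.imwrite("pics/w4.png",cv2.resize(im[130:310,240:400],None,fx=3.3,fy=3.3,interpolation=cv2.INTER_CUBIC))
```

```text
t 8.12 tcp [ 0.4755 -0.0331  0.1311] yaw -1.69 tilt [ 0.0016 -0.0005] F [-0.52 -0.69 -1.06] T [ 0.012  0.025 -0.023] op 0.0085 g 40.0
```

View pics/w4.png

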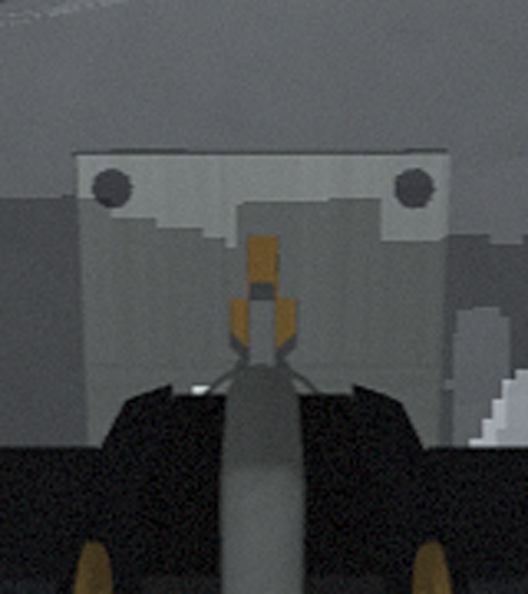

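The bit (centre col 262) sits over the slot (248–278, centre 263) and is well aligned. The slot's end shows at row 236 and the bit's face spans rows 283–300. I'll check the fore-aft offset from those rows.

Run:
```python
from h import *
s,Rt=tool(); t=np.array(s["tcp_pos"]); 
row=lambda r:r/3.3+130
px=lambda c,r:(c/3.3+240,row(r))
end=at_z("wrist",px(263,236),.078); print("slot end",np.round(end-t,4),"axis",np.round(end-t-[.0175,0,0],4))
sq=at_z("wrist",px(263,298),.078); print("square edge->axis",np.round(sq-t-[.006,0,0],4))
for r,dz in((283,-.0485),(300,-.0385)):
    p=at_z("wrist",px(262,r),t[2]+.019+dz); print("bit->key axis",np.round(p-t-[.016,0,0],4))
```

```text
t 8.18 tcp [ 0.4754 -0.0331  0.1309] yaw -1.68 tilt [ 0.0014 -0.0004] F [ 0.24  0.   -0.78] T [0.059 0.037 0.055] op 0.0085 g 40.0
slot end [ 0.0155 -0.0015 -0.0529] axis [-0.002  -0.0015 -0.0529]
square edge->axis [-0.0019 -0.0011 -0.0529]
bit->key axis [-0.0018 -0.0012 -0.0295]
bit->key axis [-0.0014 -0.0012 -0.0195]
```

{"fn": "jog_arm", "kwargs": {
  "rows": [
    [0.004,[-0.0003,0,0.005],0],
    [0.004,[0,0,0.005],0],
    [0.004,[0,0,0.005],0],
    [0.004,[0,0,0.005],0],
    [0.004,[0,0,0.003],0],
    [0.004,[0,0,0.002],0],
    [0.004,[0,0,0.002],0],
    [0.004,[0,0,0],0]
  ]
}}

```text
time_s: 9.18
tcp_pos: [0.4748, -0.033, 0.1032]
tool_rot: [-0.0, 1.0, -0.015, -0.0]
contact_force: [0.1, 0.5, -0.7]
opening: 0.0087
grip_force: 40.0
```

Run:
```python
from h import *
tool()
```

```text
t 9.18 tcp [ 0.4748 -0.033   0.1032] yaw -1.69 tilt [-0.0001  0.    ] F [ 0.05  0.53 -0.67] T [ 0.069 -0.022 -0.013] op 0.0087 g 40.0
```

The bit has entered the slot with no force. I'll continue down gently until the collar nears the plate.

{"fn": "jog_arm", "kwargs": {
  "rows": [
    [0.004,[0,0,0.003],0],
    [0.004,[0,0,0.003],0],
    [0.004,[0,0,0.003],0],
    [0.004,[0,0,0.003],0],
    [0.004,[0,0,0.002],0],
    [0.004,[0,0,0.001],0],
    [0.004,[0,0,0],0]
  ]
}}

```text
time_s: 10.05
tcp_pos: [0.4748, -0.033, 0.0882]
tool_rot: [-0.0, 1.0, -0.015, -0.0]
contact_force: [-0.4, -0.7, -0.9]
opening: 0.0084
grip_force: 40.0
```

Run:
```python
from h import *
tool()
```

```text
t 10.05 tcp [ 0.4748 -0.033   0.0882] yaw -1.69 tilt [-0.0001  0.    ] F [-0.43 -0.73 -0.95] T [-0.034 -0.036 -0.03 ] op 0.0084 g 40.0
```

{"fn": "jog_arm", "kwargs": {
  "rows": [
    [0.004,[0,0,0.0006],0],
    [0.004,[0,0,0.0005],0],
    [0.004,[0,0,0],0]
  ]
}}

```text
time_s: 10.42
tcp_pos: [0.4749, -0.033, 0.0875]
tool_rot: [0.0, 1.0, -0.015, 0.0]
contact_force: [-1.7, 0.5, 4.3]
opening: 0.0084
grip_force: 40.0
```

Run:
```python
from h import *
tool()
```

```text
t 10.43 tcp [ 0.4749 -0.033   0.0875] yaw -1.69 tilt [ 0.0005 -0.0002] F [-1.75  0.48  4.32] T [ 0.042  0.241 -0.015] op 0.0084 g 40.0
```

{"fn": "jog_arm", "kwargs": {
  "rows": [
    [0.004,[0,0,-0.0003],3],
    [0.004,[0,0,0],4],
    [0.004,[0,0,0],4],
    [0.004,[0,0,0],4],
    [0.004,[0,0,0],0]
  ]
}}

```text
time_s: 11.05
tcp_pos: [0.4752, -0.0326, 0.0876]
tool_rot: [-0.0, 0.989, -0.145, 0.001]
contact_force: [2.7, 4.9, 1.0]
opening: 0.0089
grip_force: 40.0
```

Run:
```python
from h import *
s,_=tool(); print(s["joint_positions"].round(2))
```

```text
t 11.05 tcp [ 0.4752 -0.0326  0.0876] yaw -16.66 tilt [0.0012 0.0007] F [2.66 4.92 0.99] T [ 0.864 -0.413  0.09 ] op 0.0089 g 40.0
[-0.32  0.43  1.72  0.    0.98  1.54]
```

{"fn": "jog_arm", "kwargs": {
  "rows": [
    [0.004,[0,0,0],5],
    [0.004,[0,0,0],5],
    [0.004,[0,0,0],5],
    [0.004,[0,0,0],5],
    [0.004,[0,0,0],0]
  ]
}}

```text
time_s: 11.68
tcp_pos: [0.4757, -0.0326, 0.0877]
tool_rot: [-0.001, 0.949, -0.314, 0.001]
contact_force: [5.2, 5.5, 0.2]
opening: 0.0087
grip_force: 40.1
```

Run:
```python
from h import *
tool()
```

```text
t 11.68 tcp [ 0.4757 -0.0326  0.0877] yaw -36.66 tilt [0.0024 0.0008] F [5.2  5.52 0.25] T [ 1.091 -0.877  0.061] op 0.0087 g 40.1
```

{"fn": "jog_arm", "kwargs": {
  "rows": [
    [0.004,[0.0002,-0.0005,0],4],
    [0.004,[0,0,0],4],
    [0.004,[0,0,0],4],
    [0.004,[0,0,0],4],
    [0.004,[0,0,0],0]
  ]
}}

```text
time_s: 12.3
tcp_pos: [0.4763, -0.0325, 0.0876]
tool_rot: [-0.001, 0.896, -0.443, 0.001]
contact_force: [4.4, 4.6, -0.4]
opening: 0.0087
grip_force: 40.1
```

Run:
```python
from h import *
tool()
```

```text
t 12.3 tcp [ 0.4763 -0.0325  0.0876] yaw -52.64 tilt [0.0027 0.0002] F [ 4.45  4.57 -0.36] T [ 0.888 -0.938  0.105] op 0.0087 g 40.1
```

{"fn": "jog_arm", "kwargs": {
  "rows": [
    [0.004,[0.0002,-0.0004,0],4],
    [0.004,[0,0,0],4],
    [0.004,[0,0,0],4],
    [0.004,[0,0,0],4],
    [0.004,[0,0,0],0]
  ]
}}

```text
time_s: 12.92
tcp_pos: [0.4768, -0.0327, 0.0877]
tool_rot: [-0.001, 0.826, -0.564, 0.001]
contact_force: [5.1, 3.6, -0.9]
opening: 0.0087
grip_force: 40.1
```

Run:
```python
from h import *
tool(); cv2.imwrite("pics/t5.png",read_camera("top"))
for r in tip_of("drawer_front","top")[:2]: print(r["p"],r["location"],np.round(at_z("top",r["location"],.023),4))
```

```text
t 12.93 tcp [ 0.4768 -0.0327  0.0877] yaw -68.63 tilt [ 0.0028 -0.0002] F [ 5.08  3.59 -0.91] T [ 0.624 -0.954  0.115] op 0.0087 g 40.1
```

{"fn": "jog_arm", "kwargs": {
  "rows": [
    [0.004,[0.0002,-0.0003,0],3],
    [0.004,[0,0,0],3],
    [0.004,[0,0,0],3],
    [0.004,[0,0,0],1.5],
    [0.004,[0,0,0],0]
  ]
}}

```text
time_s: 13.65
tcp_pos: [0.4769, -0.033, 0.0877]
tool_rot: [-0.0, 0.771, -0.637, 0.001]
contact_force: [5.6, 0.8, -1.5]
opening: 0.0089
grip_force: 40.1
```

Run:
```python
from h import *
tool(); a=read_camera("scene"); cv2.imwrite("pics/s6.png",cv2.resize(a[150:270,300:420],(600,600),interpolation=cv2.INTER_CUBIC))
for r in tip_of("drawer_front","scene")[:2]: print(r["p"],r["location"],np.round(at_z("scene",r["location"],.023),4))
```

```text
t 13.65 tcp [ 0.4769 -0.033   0.0877] yaw -79.13 tilt [ 0.0021 -0.0006] F [ 5.59  0.77 -1.54] T [ 0.234 -1.066  0.097] op 0.0089 g 40.1
0.69 [388.2, 219.9] [ 0.3677 -0.0613  0.023 ]
0.4 [396.1, 188.2] [ 0.4009 -0.2411  0.023 ]
```

View pics/s6.png

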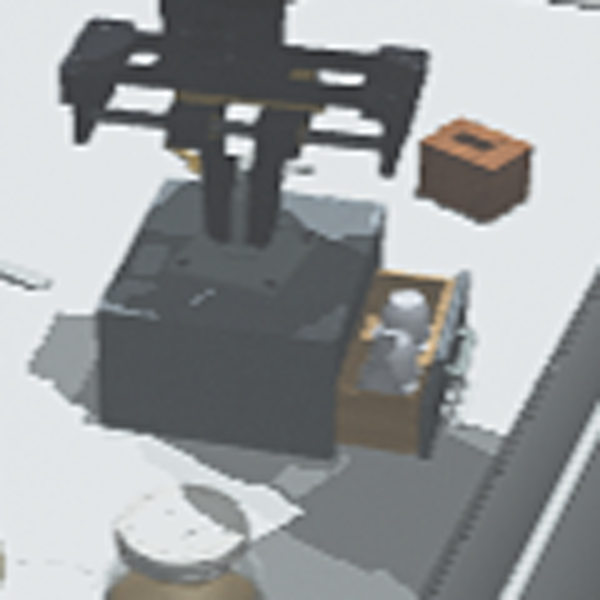

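The drawer has sprung fully out, with the capsules showing at about (400,350) in the crop. Now I'll seat the key lightly, release it and back off.

{"fn": "jog_arm", "kwargs": {
  "rows": [
    [0.004,[0,0,0.0006],0],
    [0.02,[0,0,0],0],
    [0.04,[0,0,0],0],
    [0.04,[0,0,0],0],
    [0.04,[0,0,-0.005],0],
    [0.04,[0,0,-0.015],0],
    [0.04,[0,0,-0.03],0],
    [0.04,[0,0,-0.04],0],
    [0.04,[0,0,-0.04],0],
    [0.04,[0,0,0],0],
    [0.04,[0,0,0],0]
  ]
}}

```text
time_s: 15.12
tcp_pos: [0.4756, -0.0326, 0.2163]
tool_rot: [0.0, 0.771, -0.637, -0.001]
contact_force: [-0.5, 0.1, -0.6]
opening: 0.0398
grip_force: 0.0
```

Run:
```python
from h import *
tool(); a=read_camera("scene"); b=read_camera("wrist")
cv2.imwrite("pics/e7.png",np.hstack([cv2.resize(a[150:270,300:420],(400,400)),cv2.resize(b[60:380,160:480],(400,400))]))
```

```text
t 15.12 tcp [ 0.4756 -0.0326  0.2163] yaw -79.19 tilt [-0.0011  0.0003] F [-0.48  0.09 -0.65] T [ 0.146 -0.013  0.012] op 0.0398 g 0.0
```

View pics/e7.png

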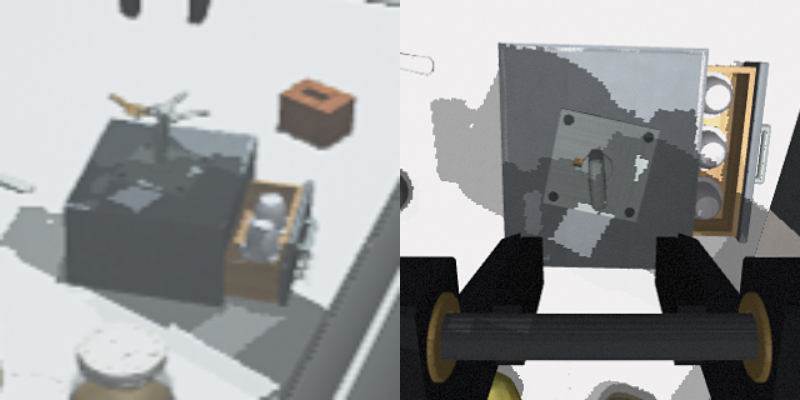

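The key stands seated in the lock at crop (597,180), the drawer is out at (730,150), the gripper is clear and the neighbours are untouched.

```bash
python3 -c "from station import sign_off; print(sign_off())"
```

```text
the job is handed in; nothing more can be done
None
```

The box is open: the drawer sprang fully out, the key is released and left seated in the lock, nothing else looked disturbed, and I handed the job in at about 15 s (no verdict was shown).

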